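Ready the kitchen scale and point at its tare lens

ROBOT

A 6-joint arm with a two-finger parallel gripper is mounted at the origin on the work surface. World frame = base frame: x ahead of the robot, y to its left, z up, the work surface at z = 0. Lengths are in m, angles in rad, forces in N, time in s.
With the tool pointing down it reaches from about 0.35 to 0.775 m from the base axis. Payload 7.3 kg.
Tool frame: the origin (TCP) lies between the finger pads, 19 mm behind the fingertips; this is the grasp point; z points along the fingers, y is the line along which they close (so a half turn about z gives the same grasp; the last joint's range is limited). The gripper opens to 92 mm and grips with 3 to 60 N. Pads are 19 mm wide; open, the fingers measure 130 mm over their backs; the gripper's body (75 mm by 190 mm) begins 47 mm behind the grasp point.
Start: joints at [1.202, 0.342, 1.524, -0, 1.275, -0.146], TCP at [0.116, 0.512, 0.246] pointing down, gripper open.
Joint ranges: [-2.53, 2.53], [-0.77, 2.02], [0.04, 2.7], [-1, 4.14], [0.28, 2.66], [-3.11, 3.11]. Speed limits (rad/s): [2.57, 2.57, 3.14, 3.14, 3.14, 3.14].

INTERFACE

Orientations are given as [roll, pitch, yaw] about the fixed x, y, z axes, in that order (R = Rz(yaw) Ry(pitch) Rx(roll)).
In Python, from cell import robot, monitor, read_camera gives the robot as it stands (robot), with the cameras as plain functions and the readings (monitor).
- The arm moves only by the shell command python3 drive.py 'ROWS' [OPENING] [FORCE]. ROWS is a JSON list of rows, 1 to 8 of them, each an object with the fields pos (a list: dx, dy, dz in parts of the range, where 1.0 means 25 cm), rot (a list: a rotation vector rx, ry, rz in a scale on which 1.0 is 90 degrees); a field left out counts as zero; each row shifts and turns the commanded pose from where the row before left it, along the tool's axes as they then stand; what a row does not reach is not made up. A row lasts 1/12 s, in which the tool goes at most 0.0417 m and 0.125 rad, less where a joint would pass 70% of its speed; a pose out of reach is approached as far as the arm can. OPENING is the finger opening in m, set as the command begins (- or left out keeps the last). The fingers move at their own pace and stop on an object; FORCE is the grip in N (left out, the last holds). Time passes only in rows, so rows that do not move let the fingers close. It prints the time, the measured TCP pose, the force, the opening and the grip force at its end. Input that does not fit is refused with a message, and nothing moves.
- monitor.observe(): the state, without advancing time (a new reading comes with each control period).
- read_camera(name): name is "scene" or "top" or "wrist"; returns a dict with "image" (480x640x3 uint8, red, green, blue), "fx", "fy", "cx", "cy" (pixels), "k1" (the pictures are not rectified: a ray, as slopes to the right and down, at radius r is drawn at 1 + k1 r^2 times it, then the intrinsics apply), "pose" (4x4, takes a point from camera to world coordinates). Camera axes: x right, y down, z forward; pixel columns grow to the right and rows downward; lengths in m; the calibration is good to about 2 mm. A picture is of the moment at which its call begins. There is no depth.
- robot.hand_in(): hands the job in; it is judged then, once.
The state is a dict: "time": time; "qpos": joint angles; "qvel": joint speeds; "joint_efforts": joint torques, N m; "tool_pos": TCP position; "tool_rot": TCP orientation; "contact_force": force on the tool from outside, world axes, zero at the start; "torque": the same for the moment, N m; "opening": finger opening in m; "grip_force": force on a finger pad.
Only numpy, scipy, OpenCV 4.12 (cv2) and the standard library are available. Lean on these libraries where they do the work, as an engineer would, in place of code of your own. Each camera call takes 0.05 s, during which the arm holds its last target. There are 200 camera calls.

TASK

Get the kitchen scale ready for weighing into the bowl that stands on it: push the small unit switch in the middle of its console all the way to the left (as seen from the robot), then press the square key fully down and let it up again, then point with the fingertips at the round tare lens, just above it without touching it, and stay there for two seconds so that the scale zeroes; at the end take the hand well away from the scale's console. Do not touch the bowl or the lens, and leave everything around the scale where it stands; nothing needs picking up.

Things in the scene. Friction and masses are not known exactly. Their poses are not given: they have to be found in the camera images.
- scale: White kitchen scale with steel weighing plate, fixed. 325 (x) by 300 (y) by 50 mm high; origin: centre of its underside. x points away from the robot, y to its left (yaw within 0.35). The console is the flat near part of the top (x -160 to -60 mm, 50 mm up). On its line x = -110 mm: the unit switch near y = 0, and square key and round lens about 105 mm to either side (sides change).
- unit (a joint): Position of the unit switch: 0 = right end (towards the scale's -y), 0.030 m = left end (+y), where it must go. It starts between 0 and 0.010, slides with 1 to 2 N and stays where it is left.
- unit_top (a point): Centre of the top of the unit switch's grip: a grey upright block, 26 mm (scale x) by 14 mm (scale y) by 16 mm high, in a dark slot; its top is 67 mm above the counter.
- key (a joint): Travel of the square key: 0 = up, 0.006 m = fully down. It is sprung: starts to move at about 1.5 N, is fully down at about 5.6 N, and comes up by itself.
- key_top (a point): Centre of the top of the square key: a grey 30 by 30 mm raised key, its top 62.5 mm above the counter when up.
- eye_top (a point): Centre of the top of the touch-free tare lens: a low grey round bezel, 28 mm across, with a black lens in its middle, its top 54 mm above the counter. It senses a hand whose tool point (between the finger pads) is 20 to 85 mm above it and within 20 mm sideways; it must not be touched.
- bowl: White ceramic bowl, 156 mm across at the rim, 58 mm high, loose on the weighing plate (underside 50 mm above the counter); origin: centre of its underside. Not to be touched.
- spice: Bystander, leave alone: glass spice jar, 42 mm across, 85 mm high, beside the console; origin: centre of its underside.
- egg_cup: Bystander, leave alone: white egg cup, 50 mm across, 60 mm high, beside the console; origin: centre of its underside.
- spoon: Bystander, leave alone: wooden spoon, 220 mm long, lying on the counter between the console and the robot, roughly along the console's edge; origin: under its middle.
- measure: Bystander, leave alone: steel measuring mug, 76 mm across, 70 mm high, left of the weighing plate; origin: centre of its underside.
- mug: Bystander, leave alone: blue mug, 82 mm across, 92 mm high, right of the weighing plate; origin: centre of its underside.
- mill: Bystander, leave alone: dark wooden pepper mill, 54 mm across, 125 mm high, in front of the scale's near left corner; origin: centre of its underside.

How it is judged:
By the outcome, as a careful person would: the job done as asked, in the order asked, and still so for the second after the job is handed in, with the robot touching nothing.
It also fails if it takes over 48 s, if anything falls off the work surface, if the arm or the gripper's body presses on something with over 40 N, if the wrist force passes 120 N, or if a joint passes its speed limit or range.

## Working session

There is one attempt and no reset: what is moved stays moved. The work goes in short steps, Python scripts to look and compute and a shell command to move; the robot and the scene stay as the last step left them, time stands still between calls to the robot, and variables do not carry over. Pictures are saved under pics/ and viewed, at most 10 in all, crops included, and the job is handed in when it is done.

```bash
ls; mkdir -p pics; python3 - <<'E'
from cell import robot, monitor, read_camera
import cv2,numpy as np
s=monitor.observe();print(s)
for n in("scene","top"):
    c=read_camera(n);cv2.imwrite(f"pics/{n}0.png",c["image"][:,:,::-1]);np.save(f"pics/{n}0.npy",c,allow_pickle=True)
    print({k:v for k,v in c.items() if k!="image"})
E
```

```text
cell.py
drive.py
pics
{'time': 0.0, 'qpos': array([ 1.20200917e+00,  3.42748528e-01,  1.52499816e+00,  1.59323599e-05,
        1.27538664e+00, -1.45982626e-01]), 'qvel': array([-0.0009081 , -0.00242877, -0.00172626, -0.00037718,  0.00109459,
        0.00115947]), 'joint_efforts': array([ 3.39172648e-04, -4.31236589e+01, -2.44215542e+01,  7.18376739e-02,
        5.61086484e-02, -1.53141068e-04]), 'tool_pos': array([0.1158387 , 0.51168614, 0.24483812]), 'tool_rot': array([-3.14007058e+00, -2.39186830e-04,  2.91878329e+00]), 'contact_force': array([-0.84837027, -0.23522176,  0.03388703]), 'torque': array([ 0.01570884, -0.05785797, -0.02662928]), 'grip_force': 0.0, 'opening': 0.09164174163248966}
{'fx': 598.7727290108883, 'fy': 598.7727290108883, 'cx': 315.3508907286567, 'cy': 239.98515269219985, 'k1': -0.1985959861580312, 'pose': array([[-0.46220556,  0.75651855, -0.46265073,  1.09596029],
       [ 0.88675805,  0.39731767, -0.23621775,  0.33709124],
       [ 0.0051162 , -0.51944042, -0.85449135,  1.11225491],
       [ 0.        ,  0.        ,  0.        ,  1.        ]])}
{'fx': 607.0798072844013, 'fy': 607.0798072844013, 'cx': 311.8839920046984, 'cy': 242.32853556164872, 'k1': -0.11238504499248297, 'pose': array([[-0.01358881, -0.99628168,  0.08507735,  0.44451564],
       [-0.99973942,  0.01509806,  0.01712147,  0.048211  ],
       [-0.01834231, -0.08482252, -0.99622723,  1.18722547],
       [ 0.        ,  0.        ,  0.        ,  1.        ]])}
```

View pics/top0.png

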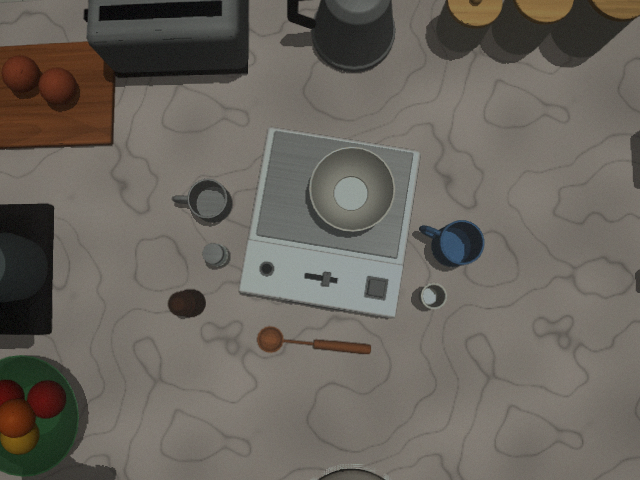

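View pics/scene0.png

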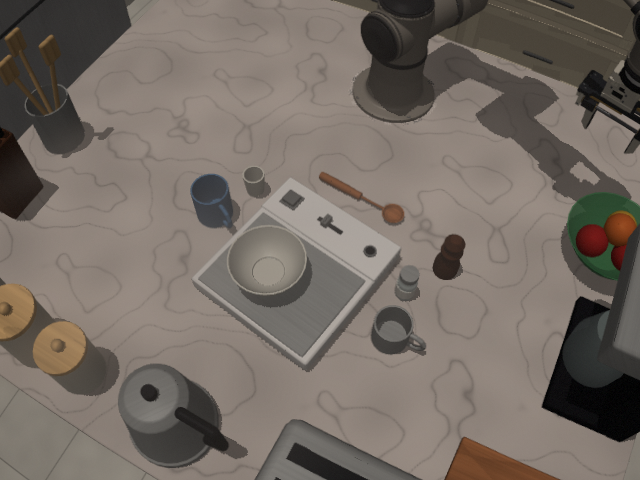

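Top view: lens at (266,269), switch at (326,279), key at (376,288). Scene view: key (291,199), switch (325,221), lens (370,251). Next I'll enlarge both.

```bash
python3 - <<'E'
import cv2
a=cv2.imread("pics/top0.png")[250:310,235:415];b=cv2.imread("pics/scene0.png")[170:270,265:415]
a=cv2.resize(a,None,fx=4,fy=4,interpolation=cv2.INTER_CUBIC);b=cv2.resize(b,None,fx=4,fy=4,interpolation=cv2.INTER_CUBIC)
import numpy as np
o=np.zeros((240+352,720,3),np.uint8);o[:240]=a;o[240:,:600]=b[:352]
cv2.imwrite("pics/crop1.png",o)
E
```

```text
(no output)
```

View pics/crop1.png

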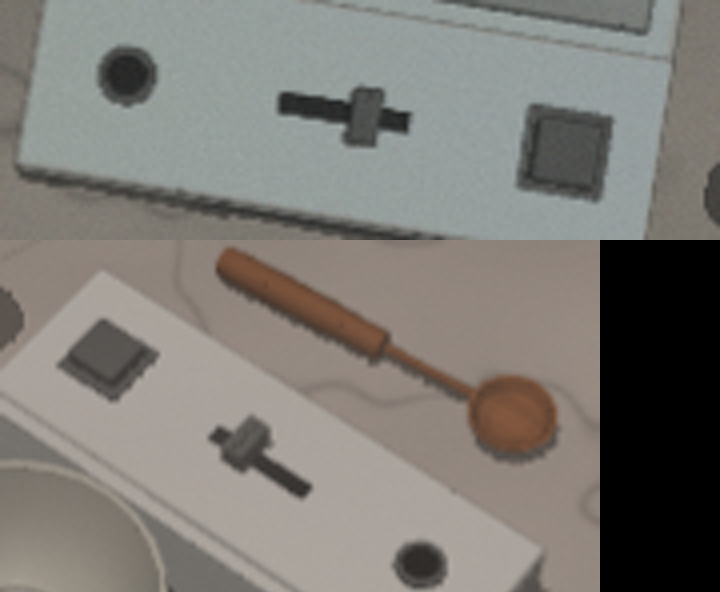

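```bash
cat > g.py <<'E'
import numpy as np,cv2
def ray(c,p):
    K=np.array([[c["fx"],0,c["cx"]],[0,c["fy"],c["cy"]],[0,0,1]])
    u=cv2.undistortPoints(np.array([[p]],float),K,np.array([c["k1"],0,0,0,0]))[0,0]
    return c["pose"][:3,3],c["pose"][:3,:3]@np.array([u[0],u[1],1])
def plane(c,p,z):
    o,d=ray(c,p);return o+d*(z-o[2])/d[2]
def tri(l):
    A=0;b=0;R=[ray(*x) for x in l]
    for o,d in R:
        d=d/np.linalg.norm(d);M=np.eye(3)-np.outer(d,d);A=A+M;b=b+M@o
    X=np.linalg.solve(A,b)
    return X,[np.linalg.norm(np.cross(X-o,d/np.linalg.norm(d))) for o,d in R]
E
python3 - <<'E'
from g import *
np.set_printoptions(precision=4,suppress=True)
T=np.load("pics/top0.npy",allow_pickle=True).item();S=np.load("pics/scene0.npy",allow_pickle=True).item()
for n,a,b,z in(("lens",(266.6,268.4),(369.6,250.4),.054),("sw",(325.9,278),(327.2,219),.067),("key",(376.9,287.4),(291,197.2),.0625)):
    X,e=tri([(T,a),(S,b)]);print(n,X,e,plane(T,a,z),plane(S,b,z))
for n,a,b in(("slotL",(304.2,275.4),(341.7,232.7)),("slotR",(337.4,280.2),(318.4,218.4))):
    print(n,plane(T,a,.05),plane(S,b,.05))
for n,a,z in(("spice",(216,250),.085),("egg",(434,294),.06),("mill",(183,301),.12),("spoonL",(269,340),.01),("spoonR",(371,349),.01),("bowlrimnear",(350,231),.108),("bowlc",(352,189),.108),("mugtop",(459,243),.09),("nearL",(240,293),.05),("nearR",(395,316),.05)):print(n,plane(T,a,z))
c={k:v for k,v in T.items()}
E
```

```text
lens [0.4934 0.1538 0.0533] [np.float64(0.0007441045314738186), np.float64(0.0007441045314737928)] [0.4936 0.1531 0.054 ] [0.4934 0.1546 0.054 ]
sw [0.4731 0.0443 0.0658] [np.float64(0.0019020288328950514), np.float64(0.001902028832894976)] [0.4738 0.0425 0.067 ] [0.473  0.0463 0.067 ]
key [ 0.4549 -0.051   0.0593] [np.float64(0.0007937571209605046), np.float64(0.0007937571209605405)] [ 0.4552 -0.0515  0.0625] [ 0.4566 -0.0491  0.0625]
slotL [0.4797 0.083  0.05  ] [0.4794 0.084  0.05  ]
slotR [0.4698 0.021  0.05  ] [0.4702 0.0244 0.05  ]
spice [0.5272 0.2429 0.085 ]
egg [ 0.4412 -0.1575  0.06  ]
mill [0.435  0.2958 0.12  ]
spoonL [0.3572 0.1538 0.01  ]
spoonR [ 0.3375 -0.0425  0.01  ]
bowlrimnear [ 0.556  -0.0016  0.108 ]
bowlc [ 0.6318 -0.0067  0.108 ]
mugtop [ 0.5329 -0.2004  0.09  ]
nearL [0.4483 0.2039 0.05  ]
nearR [ 0.4015 -0.0853  0.05  ]
```

Measured heights (53, 66 and 59 mm) and the 208 mm spacing between lens and key match the spec. The scale's yaw is about -0.186. With the tool at yaw 2.955, tool x = -scale x and tool y = +scale y. I'll close the fingers and go to the right of the switch, staying high.

Units first: shifts go in shares of 25 cm and turns go in shares of 90 degrees. So -0.028 m / 0.25 = -0.112, -0.026 m / 0.25 = -0.104.

```bash
python3 drive.py '[{"pos":[-0.112, -0.104, 0]}, {"pos":[-0.112, -0.104, 0]}, {"pos":[-0.112, -0.104, 0]}, {"pos":[-0.112, -0.104, 0]}, {"pos":[-0.112, -0.104, 0]}, {"pos":[-0.112, -0.104, 0]}, {"pos":[-0.112, -0.104, 0]}, {"pos":[-0.112, -0.104, 0]}]' 0 10
python3 drive.py '[{"pos":[-0.112, -0.104, 0]}, {"pos":[-0.112, -0.104, 0]}, {"pos":[-0.112, -0.104, 0]}, {"pos":[-0.112, -0.104, 0]}, {"pos":[-0.112, -0.104, 0]}, {"pos":[-0.112, -0.104, 0]}, {"pos":[-0.112, -0.104, 0], "rot":[0, 0, -0.0236]}, {}]'
cat > st.py <<'E'
from cell import robot, monitor, read_camera
import numpy as np,sys
from scipy.spatial.transform import Rotation as R
s=monitor.observe();r=R.from_euler("xyz",s["tool_rot"])
t=np.array(eval(sys.argv[1]));print(s["tool_pos"],s["tool_rot"],s["contact_force"],"to go tool axes",r.inv().apply(t-s["tool_pos"]).round(4))
E
python3 st.py '[.4657,.005,.15]'; python3 - <<'E'
from cell import robot, monitor, read_camera
import cv2,numpy as np
c=read_camera("wrist");cv2.imwrite("pics/w1.png",c["image"][:,:,::-1]);np.save("pics/w1.npy",c,allow_pickle=True)
E
```

```text
time: 0.77
tool_pos: [0.2889, 0.258, 0.2454]
tool_rot: [3.142, -0.0, 2.919]
contact_force: [0.3, 0.9, 0.8]
opening: 0.0427
grip_force: 0.0
time: 1.43
tool_pos: [0.4426, 0.034, 0.2452]
tool_rot: [-3.14, 0.002, 2.953]
contact_force: [0.0, -0.4, 0.9]
opening: 0.0003
grip_force: 0.0
[0.44255208 0.03401643 0.24519802] [-3.13996603e+00  2.00313497e-03  2.95258680e+00] [ 0.04275746 -0.37624435  0.91869187] to go tool axes [-0.028  -0.024   0.0953]
```

View pics/w1.png

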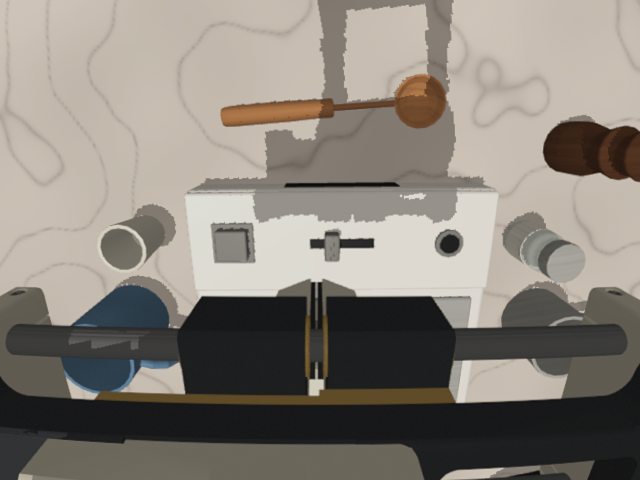

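Wrist view: the scale is aligned with the hand. Key at (231,243), switch grip top at about (332,243), lens at (449,243), and the slot runs from (310,243) to (374,243). I'll check this against my positions.

```bash
python3 - <<'E'
from g import *
np.set_printoptions(precision=4,suppress=True)
W=np.load("pics/w1.npy",allow_pickle=True).item()
T=np.load("pics/top0.npy",allow_pickle=True).item();S=np.load("pics/scene0.npy",allow_pickle=True).item()
for n,a,b,w,z in(("lens",(266.6,268.4),(369.6,250.4),(449,243),.054),("sw",(325.9,278),(327.2,219),(332,243),.067),("key",(376.9,287.4),(291,197.2),(231,244),.0625)):
    print(n,tri([(T,a),(S,b),(W,w)]),plane(W,w,z))
print(plane(W,(310,243),.05),plane(W,(374,243),.05))
E
```

```text
lens (array([0.4936, 0.1539, 0.0539]), [np.float64(0.000830080139225597), np.float64(0.0007110325888758834), np.float64(0.00019746889673735997)]) [0.4937 0.1541 0.054 ]
sw (array([0.4714, 0.0436, 0.0618]), [np.float64(0.002777236184019641), np.float64(0.001914359672812712), np.float64(0.0014230201733020946)]) [0.4683 0.0433 0.067 ]
key (array([ 0.4545, -0.0511,  0.0583]), [np.float64(0.0010161096711539454), np.float64(0.0006787443002594753), np.float64(0.0003787049195805153)]) [ 0.453  -0.0496  0.0625]
[0.4698 0.0222 0.05  ] [0.4814 0.083  0.05  ]
```

To row units: 0.035 m / 0.25 = 0.14, 0.03 m / 0.25 = 0.12.

```bash
python3 drive.py '[{"pos":[-0.056, -0.048, 0.12]}, {"pos":[-0.056, -0.048, 0.12]}, {"pos":[0, 0, 0.14]}, {}]'; python3 st.py '[.4657,.005,.075]'
```

```text
time: 1.82
tool_pos: [0.4585, 0.011, 0.1453]
tool_rot: [-3.141, -0.012, 2.955]
contact_force: [-2.4, 0.6, -0.3]
opening: 0.0005
grip_force: 0.0
[0.45850704 0.01104448 0.14526691] [-3.14143526 -0.0116797   2.95503248] [-2.423197    0.58043705 -0.30044924] to go tool axes [-0.009  -0.0046  0.0702]
```

To row units: 0.02 m / 0.25 = 0.08, 0.015 m / 0.25 = 0.06.

```bash
python3 st.py '[.4657,.005,.075]'; python3 drive.py '[{"pos":[-0.02, -0.012, 0.08]}, {"pos":[0, 0, 0.08]}, {"pos":[0, 0, 0.06]}, {"pos":[0, 0, 0.04]}, {}, {}, {}]'; python3 st.py '[.4657,.005,.075]'
```

```text
[0.45850704 0.01104448 0.14526691] [-3.14143526 -0.0116797   2.95503248] [-2.423197    0.58043705 -0.30044924] to go tool axes [-0.009  -0.0046  0.0702]
time: 2.4
tool_pos: [0.4674, 0.0068, 0.087]
tool_rot: [3.141, 0.002, 2.957]
contact_force: [-0.5, -0.4, 0.1]
opening: 0.0006
grip_force: 0.0
[0.46744386 0.00679719 0.08698923] [3.14132465e+00 1.80321201e-03 2.95651083e+00] [-0.52898411 -0.42387132  0.06379779] to go tool axes [ 0.0014 -0.0021  0.012 ]
```

To row units: 0.01 m / 0.25 = 0.04, -0.001 m / 0.25 = -0.004.

```bash
python3 drive.py '[{"pos":[0, -0.004, 0.04]}, {}, {}]'; python3 drive.py '[{"pos":[0, 0.024, 0]}, {"pos":[0, 0.024, 0]}, {"pos":[0, 0.024, 0]}, {"pos":[0, 0.024, 0]}, {"pos":[0, 0.024, 0]}, {}, {}]'; python3 st.py '[.4744,.043,.076]'
```

```text
time: 2.65
tool_pos: [0.4668, 0.0055, 0.0763]
tool_rot: [3.141, 0.001, 2.956]
contact_force: [-0.9, -0.3, 0.4]
opening: 0.0003
grip_force: 0.0
time: 3.23
tool_pos: [0.4722, 0.0353, 0.0755]
tool_rot: [3.141, -0.0, 2.957]
contact_force: [-0.3, -1.0, 0.1]
opening: 0.0006
grip_force: 0.0
[0.47224151 0.03530873 0.07549688] [ 3.14139251e+00 -5.91373846e-05  2.95670638e+00] [-0.34829604 -0.96362349  0.14861545] to go tool axes [-0.0007  0.008  -0.0005]
```

Moving as expected; I'll push on gently until it meets the stop.

To row units: 0.003 m / 0.25 = 0.012.

```bash
for i in 1 2; do python3 drive.py '[{"pos":[0, 0.012, 0]}, {}, {}]' | egrep 'pos|force: \['; done; for i in 1 2 3; do python3 drive.py '[{"pos":[0, 0.004, 0]}, {}, {}]' | egrep 'pos|force: \['; done
```

```text
tool_pos: [0.4727, 0.0378, 0.0754]
contact_force: [-0.2, 1.5, -0.2]
tool_pos: [0.4733, 0.0407, 0.0755]
contact_force: [0.0, -0.0, 0.9]
tool_pos: [0.4735, 0.0417, 0.0755]
contact_force: [0.4, -0.7, 0.3]
tool_pos: [0.4737, 0.0427, 0.0755]
contact_force: [-0.8, -1.5, -0.1]
tool_pos: [0.4739, 0.0437, 0.0755]
contact_force: [0.1, -0.9, 0.9]
```

To row units: 0.001 m / 0.25 = 0.004.

```bash
for i in 1 2 3 4; do o=$(python3 drive.py '[{"pos":[0, 0.004, 0]}, {}, {}]' | egrep 'pos|force: \['); echo "$o"; done; python3 - <<'E'
from cell import robot, monitor, read_camera
import cv2,numpy as np
o=[]
for n,(r,q) in {"top":((250,310),(270,370)),"wrist":((100,400),(150,500))}.items():
    c=read_camera(n);np.save(f"pics/{n}2.npy",c,allow_pickle=True)
    o.append(cv2.resize(c["image"][r[0]:r[1],q[0]:q[1],::-1],(500,300),interpolation=cv2.INTER_CUBIC))
cv2.imwrite("pics/p2.png",np.vstack(o))
E
```

```text
tool_pos: [0.4741, 0.0447, 0.0755]
contact_force: [0.1, -0.9, 0.2]
tool_pos: [0.4743, 0.0456, 0.0755]
contact_force: [-0.9, -0.8, 0.8]
tool_pos: [0.4745, 0.0466, 0.0755]
contact_force: [-0.4, -0.9, 0.3]
tool_pos: [0.4745, 0.047, 0.0755]
contact_force: [-1.4, -4.8, 1.9]
```

View pics/p2.png

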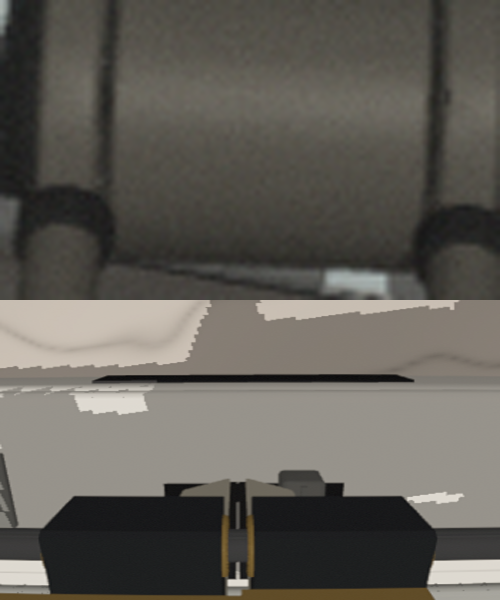

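The force has jumped to 4.8 N and the tool has stalled. The picture shows the grip next to the left finger, near the slot's left end, so it is at the stop. One more nudge, then back off, lift and go over the key.

To row units: 0.001 m / 0.25 = 0.004.

```bash
python3 drive.py '[{"pos":[0, 0.004, 0]}, {}, {}]' | egrep 'pos|force: \['; python3 drive.py '[{"pos":[0, -0.024, 0]}, {"pos":[0, -0.016, 0]}, {"pos":[0, 0, -0.06]}, {"pos":[0, 0, -0.06]}, {}]'; python3 st.py '[.4550,-.0510,.105]'
```

```text
tool_pos: [0.4746, 0.0473, 0.0756]
contact_force: [-2.6, -9.5, 1.6]
time: 6.25
tool_pos: [0.4745, 0.0386, 0.1076]
tool_rot: [3.141, 0.004, 2.955]
contact_force: [0.4, 0.4, 0.1]
opening: 0.0003
grip_force: 0.0
[0.47451955 0.03860375 0.10760467] [3.14050321 0.00443556 2.95538602] [0.42867268 0.43850081 0.09455104] to go tool axes [ 0.0026 -0.0917  0.0025]
```

To row units: -0.025 m / 0.25 = -0.1, -0.016 m / 0.25 = -0.064.

```bash
python3 drive.py '[{"pos":[0.004, -0.1, 0]}, {"pos":[0.004, -0.1, 0]}, {"pos":[0, -0.1, 0]}, {"pos":[0, -0.064, 0]}, {"pos":[0, 0, 0.048]}, {"pos":[0, 0, 0.028]}, {}, {}]'; python3 st.py '[.4550,-.0510,.0815]'
python3 - <<'E'
from cell import robot, monitor, read_camera
import cv2,numpy as np
c=read_camera("wrist");np.save("pics/w3.npy",c,allow_pickle=True)
cv2.imwrite("pics/p3.png",c["image"][:,:,::-1])
E
```

```text
time: 6.92
tool_pos: [0.4538, -0.0499, 0.0859]
tool_rot: [3.141, -0.002, 2.956]
contact_force: [0.9, -0.2, 0.1]
opening: 0.0006
grip_force: 0.0
[ 0.45382991 -0.04985071  0.08589898] [ 3.14114925e+00 -1.56398913e-03  2.95627411e+00] [ 0.90464797 -0.15929816  0.05915594] to go tool axes [-0.0014 -0.0009  0.0044]
```

View pics/p3.png

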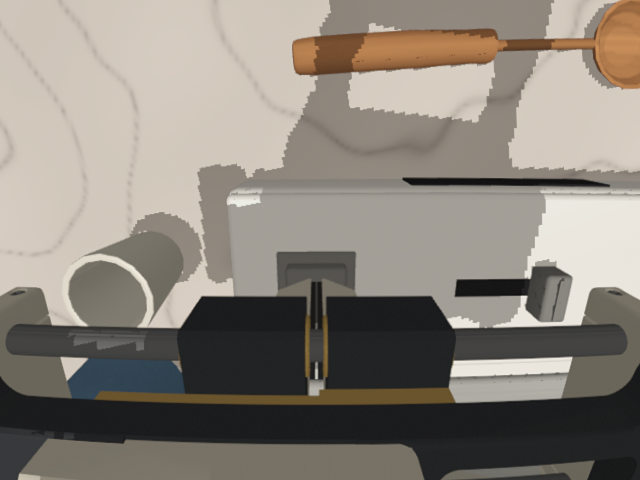

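The switch block (549,293) now sits at the left end of its slot, and the fingertips are centred on the key (316,275). Now I'll press it.

To row units: 0.004 m / 0.25 = 0.016, 0.003 m / 0.25 = 0.012.

```bash
python3 drive.py '[{"pos":[0, 0, 0.016]}, {"pos":[0, 0, 0.012]}, {"pos":[0, 0, 0.008]}, {}, {}]'| egrep 'pos|force: \['; for i in 1 2 3 ; do python3 drive.py '[{"pos":[0, 0, 0.004]}, {}, {}]' | egrep 'pos|force: \['; done
```

```text
tool_pos: [0.4547, -0.0501, 0.0778]
contact_force: [1.1, 2.1, 4.3]
tool_pos: [0.4546, -0.0503, 0.0767]
contact_force: [2.0, 1.8, 3.9]
tool_pos: [0.4546, -0.0504, 0.0757]
contact_force: [1.9, 2.6, 4.6]
tool_pos: [0.4546, -0.0504, 0.0754]
contact_force: [0.2, 3.9, 13.0]
```

13 N with the tool stalled, so the key is fully down. I'll release it and move to the lens.

To row units: 0.035 m / 0.25 = 0.14, 0.03 m / 0.25 = 0.12.

```bash
python3 drive.py '[{"pos":[0, 0, -0.04]}, {"pos":[0, 0, -0.06]}, {"pos":[0, 0, -0.04]}, {"pos":[0, 0.12, 0]}, {"pos":[0, 0.14, 0]}, {"pos":[0, 0.14, 0]}, {"pos":[0, 0.14, 0]}, {"pos":[0, 0.14, 0]}]'; python3 drive.py '[{"pos":[0, 0.12, 0]}, {}, {}]' |grep pos; python3 st.py '[.4936,.1539,.099]'
```

```text
time: 8.8
tool_pos: [0.4849, 0.1177, 0.1089]
tool_rot: [-3.14, -0.002, 2.955]
contact_force: [0.4, -0.6, 0.5]
opening: 0.0005
grip_force: 0.0
tool_pos: [0.4903, 0.1469, 0.1087]
[0.4903129  0.14693037 0.10867966] [-3.14027255e+00 -1.87789356e-03  2.95902464e+00] [ 0.8148046  -0.78646266 -0.38744658] to go tool axes [-0.002   0.0075  0.0097]
```

To row units: 0.01 m / 0.25 = 0.04, 0.0075 m / 0.25 = 0.03.

```bash
python3 drive.py '[{"pos":[-0.008, 0.03, 0.04]}, {}, {}, {}]' |grep -v grip; python3 st.py '[.4936,.1539,.099]'
for i in 1 2 3 4; do python3 drive.py '[{}, {}, {}, {}, {}, {}, {}, {}]' | egrep 'time|pos'; done
python3 - <<'E'
from cell import robot, monitor, read_camera
import cv2
cv2.imwrite("pics/w4.png",read_camera("wrist")["image"][:,:,::-1])
E
```

```text
time: 9.38
tool_pos: [0.4943, 0.1522, 0.0992]
tool_rot: [-3.141, -0.001, 2.955]
contact_force: [0.1, 0.4, -0.5]
opening: 0.0006
[0.49429501 0.15223381 0.09915317] [-3.14109852e+00 -9.90025065e-04  2.95457202e+00] [ 0.06561812  0.41359475 -0.45761867] to go tool axes [0.001  0.0015 0.0002]
time: 10.05
tool_pos: [0.4945, 0.1532, 0.0996]
time: 10.72
tool_pos: [0.4945, 0.1532, 0.0995]
time: 11.38
tool_pos: [0.4945, 0.1532, 0.0995]
time: 12.05
tool_pos: [0.4945, 0.1532, 0.0995]
```

View pics/w4.png

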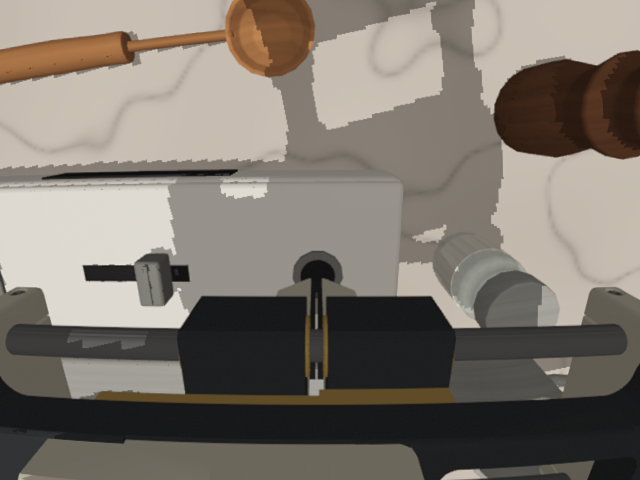

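The fingertips are centred over the lens (317,270), and the hold has lasted over 2.6 s. The switch (153,280) is at its left stop, with the usual end margin of slot showing. Retreating: up first, then away from the console.

To row units: -0.035 m / 0.25 = -0.14, -0.03 m / 0.25 = -0.12.

```bash
python3 drive.py '[{"pos":[0, 0, -0.08]}, {"pos":[0, 0, -0.14]}, {"pos":[0, 0, -0.14]}, {"pos":[0, 0, -0.14]}, {"pos":[0, 0, -0.12]}, {"pos":[0.112, 0.104, 0]}, {"pos":[0.112, 0.104, 0]}, {"pos":[0.112, 0.104, 0]}]' | grep pos; python3 drive.py '[{"pos":[0.112, 0.104, 0]}, {"pos":[0.112, 0.104, 0]}, {"pos":[0.112, 0.104, 0]}, {"pos":[0.112, 0.104, 0]}, {"pos":[0.112, 0.104, 0]}, {"pos":[0.04, 0.04, 0]}, {}, {}]'
python3 - <<'E'
from cell import robot, monitor, read_camera
import cv2
cv2.imwrite("pics/t5.png",read_camera("top")["image"][:,:,::-1])
E
```

```text
tool_pos: [0.4258, 0.2459, 0.2551]
time: 13.43
tool_pos: [0.3043, 0.4109, 0.2544]
tool_rot: [-3.141, 0.0, 2.958]
contact_force: [-0.0, -0.5, 0.3]
opening: 0.0002
grip_force: 0.0
```

View pics/t5.png

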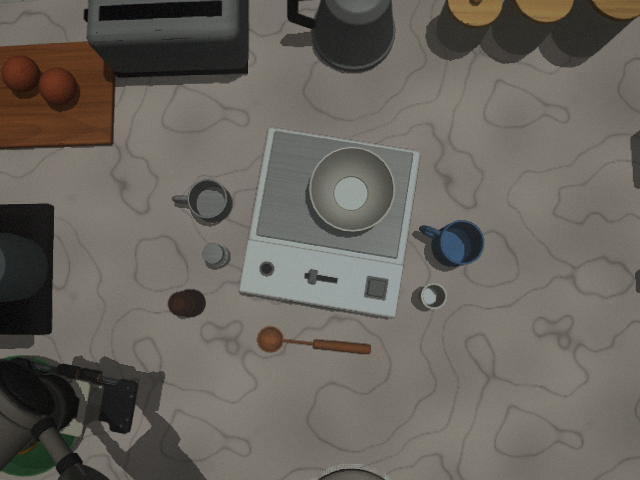

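The top view shows the switch at the left end (312,276) and everything else where it was. The hand is clear of the console and touching nothing.

```bash
python3 -c "
from cell import robot, monitor, read_camera
print(robot.hand_in())"
```

```text
the job is handed in; nothing more can be done
None
```

The job is handed in at about 13.5 s of the 48 s allowed: unit switch at its left stop, square key pressed fully down and released, fingertips held above the tare lens for over 2.6 s without touching it, and the hand taken clear, with nothing else moved in the final top view; the hand-in returned no verdict.

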